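# Slide the brass nut into its counterbore

## Robot

A 6-joint arm with a two-finger parallel gripper is mounted at the origin on the work surface. World frame = base frame: x ahead of the robot, y to its left, z up, the work surface at z = 0. Lengths are in m, angles in rad, forces in N, time in s.
With the tool pointing down it reaches from about 0.35 to 0.875 m from the base axis. Payload 15.5 kg.
Tool frame: the origin (TCP) lies between the finger pads; the fingertips stand 19 mm ahead of it and the grasp point (between the pads) is the TCP (arm.nose_length is the distance from the TCP to the fingertips, in m); y points along the fingers, x is the direction in which the jaws open and shut, and the axes are right-handed (so a half turn about y gives the same grasp; the last joint's range is limited). The gripper opens to 85 mm and grips with 20 to 120 N. Pads are 22 mm wide; open, the fingers measure 114 mm over their backs; the gripper's body (76 mm by 85 mm) begins 54 mm behind the grasp point. The pads swing forward as they close: fully open they stand 13 mm farther back than shut.
Start: joints at [-1.421, 0.494, 1.345, -0, 1.302, -0.096], TCP at [0.152, -0.606, 0.25] pointing down, gripper open.
Joint ranges: [-2.91, 2.91], [-0.82, 2.16], [0.22, 2.67], [-1.22, 4.37], [0.12, 2.79], [-3.08, 3.08]. Speed limits (rad/s): [1.89, 1.89, 2.57, 3.01, 3.01, 3.01].

## Interface

Orientations are given as a rotation vector (axis times angle).
In Python, from workcell import arm gives the robot as it stands.
- The arm moves only by the shell command python3 -m handwheel 'ROWS' [FORCE]. ROWS is text: rows parted by semicolons, each of 5 numbers parted by spaces: the closure, from 0 (fully open) to 1 (shut), then the shift along the tool's x, y, z in cm, then the turn about the tool's y in rad. A call has 1 to 20 rows; each row shifts and turns the commanded pose from where the row before left it, along the tool's axes as they then stand; what a row does not reach is not made up. A row lasts 1/12 s, in which the tool goes at most 41.7 mm and 7.16 degrees, less where a joint would pass 70% of its speed; a pose out of reach is approached as far as the arm can. A call with a gripper value outside its range is refused whole. The fingers move at their own pace and stop on an object; FORCE is the grip in N (left out, the last holds). Time passes only in rows, so rows that do not move let the fingers close. It gives the time, the measured TCP pose, the force and the opening at its end, in the units of the state.
- arm.state(): the state, without advancing time (a new reading comes with each control period).
- arm.read_camera(name): name is "scene" or "top" or "wrist"; returns the picture (384x512x3 uint8, blue, green, red); there is no depth.
- arm.camera_info(name): a dict with "mtx" (3x3 intrinsics, pixels), "k1" (the pictures are not rectified: a ray, as slopes to the right and down, at radius r is drawn at 1 + k1 r^2 times it, then the intrinsics apply), "world_from_camera" (4x4, takes a point from camera to world coordinates). Camera axes: x right, y up, looking along -z (the intrinsics and any distortion apply to the point x, -y, -z); pixel columns grow to the right and rows downward; lengths in m; the calibration is good to about 2 mm. A picture is of the moment at which its call begins: read the wrist's pose just before it. camera_info takes no time and is no camera call; for the wrist camera it gives the pose at the moment of the call.
- arm.close_job(): hands the job in, once; it reports no verdict.
The state is a dict: "clock": time; "qpos": joint angles; "qd": joint speeds; "joint_torque": joint torques, N m; "ee_pos": TCP position; "orientation": TCP orientation; "wrist_force": force on the tool from outside, world axes, zero at the start; "moment": the same for the moment, N m; "grip_width": opening from 0.0 (shut) to 1.0 (fully open).
Only numpy, scipy, OpenCV 4.12 (cv2) and the standard library are available. Lean on these libraries where they do the work, as an engineer would, in place of code of your own. Each camera call takes 0.05 s, during which the arm holds its last target.

## Task

The brass nut belongs in the round recess in the middle of the dark wooden mounting board. Slide it across the board, without picking it up, until it drops in and lies flat on the bottom; leave the steel nut and the blue collar lying on the board where they are.

Things in the scene. Friction and masses are not known exactly. Their poses are not given: they have to be found in the camera images.
- brass_nut_center (a point): Centre (half-way up) of the loose brass-yellow hexagon nut, 36 mm across the flats, 41.5 mm across the corners, 20 mm high, with a 22 mm hole, about 0.11 kg. It lies flat on the top of the wooden board at the start, with its z axis upward through the hole, some 70 to 100 mm from the recess. It slides with ordinary friction.
- pocket (a point): Centre of the mouth of the round recess, level with the board's top. Recess: 63 mm in diameter, 10 mm deep, flat pale bottom with a black spot. In the middle of a fixed dark brown wooden board, 280 x 280 mm and 28 mm thick, turned up to 30 degrees either way; x and y of this point run along the board's edges, z is up. In the recess the nut stands 10 mm proud of the board and its centre is level with this point.
- steel_nut_center (a point): Centre (half-way up) of a loose silver steel hexagon nut, the same size as the brass one, lying on the board; to be left alone.
- blue_collar_center (a point): Centre (half-way up) of a loose blue plastic round collar, 40 mm outside diameter, 25 mm hole, 20 mm high, lying on the board; to be left alone. The brass nut, steel nut and collar lie about 120 degrees apart round the recess, in any order, so the straight way from each to the recess is clear.

How it is judged:
At the end, for the whole second after the job is handed in: The brass nut lies in the recess: its centre within 16 mm of the recess's axis and no more than 4 mm above the level of the board's top, tilted less than 0.15 rad (8.6 degrees) (horizontal distance between brass_nut_center and pocket below 0.016 m and z of brass_nut_center in the frame of pocket below 0.004 m and angle between brass_nut_center's own z axis and vertical below 0.15 rad); the robot touches nothing.
It fails at once if the brass nut is lifted (its centre more than 25 mm above the board's top, that is raised by more than 15 mm) (z of brass_nut_center in the frame of pocket above 0.025 m).
It fails at once if the steel nut is moved by more than 15 mm (distance of steel_nut_center from where it was at the start of the episode above 0.015 m).
It fails at once if the blue collar is moved by more than 15 mm (distance of blue_collar_center from where it was at the start of the episode above 0.015 m).
It also fails if it takes over 45 s, if anything falls off the work surface, if the arm or the gripper's body presses on something with over 40 N, if the wrist force passes 120 N, or if a joint passes its speed limit or range.

## Working session

There is one attempt and no reset: what is moved stays moved. The work goes in short steps, Python scripts to look and compute and a shell command to move; the robot and the scene stay as the last step left them, time stands still between calls to the robot, and variables do not carry over. Pictures are saved under pics/ and viewed, and the job is handed in when it is done.

```bash
mkdir -p pics; ls; python3 - <<'E'
from workcell import arm
import cv2
print(arm.state())
for n in("top","scene","wrist"):
    c=arm.camera_info(n);print(n,c)
    cv2.imwrite(f"pics/{n}0.png",arm.read_camera(n))
E
```

```text
pics
{'clock': 0.0, 'qpos': array([-1.42048092e+00,  4.94177649e-01,  1.34614248e+00, -4.79147959e-06,
        1.30248785e+00, -9.54844258e-02]), 'qd': array([-0.00028441,  0.00113147, -0.00142717,  0.00014704,  0.00082171,
        0.00098599]), 'joint_torque': array([-8.60119297e-03, -8.82181692e+01, -3.83873355e+01, -4.16359935e-04,
        1.03382533e-02, -5.29029535e-06]), 'ee_pos': array([ 0.15204274, -0.60587482,  0.24969983]), 'orientation': array([-1.31463988,  1.02685021, -1.02537254]), 'wrist_force': array([ 0.6191157 , -0.4289691 ,  0.33875241]), 'moment': array([-0.01661295, -0.05136207, -0.01900567]), 'grip_width': 1.002116197417136}
top {'mtx': array([[380.27410226,   0.        , 252.07846262],
       [  0.        , 380.27410226, 193.66155773],
       [  0.        ,   0.        ,   1.        ]]), 'k1': -0.04832351028950932, 'world_from_camera': array([[ 0.02939985,  0.99072203, -0.13268576,  0.46243397],
       [-0.99953057,  0.02799393, -0.0124493 ,  0.04132268],
       [-0.0086194 ,  0.13298948,  0.99107997,  0.72767951],
       [ 0.        ,  0.        ,  0.        ,
[... 338 characters left out ...]
17,  0.40004464],
       [-0.01768186,  0.8420319 ,  0.53913786,  0.40967737],
       [ 0.        ,  0.        ,  0.        ,  1.        ]])}
wrist {'mtx': array([[284.3325882 ,   0.        , 256.48220434],
       [  0.        , 284.3325882 , 188.62784393],
       [  0.        ,   0.        ,   1.        ]]), 'k1': -0.0385918827677281, 'world_from_camera': array([[ 2.43313087e-01,  9.26489529e-01,  2.87081685e-01,
         2.24880911e-01],
       [-9.69947618e-01,  2.32594527e-01,  7.14241137e-02,
        -5.87719065e-01],
       [-5.99935366e-04, -2.95832618e-01,  9.55239604e-01,
         3.73681520e-01],
       [ 0.00000000e+00,  0.00000000e+00,  0.00000000e+00,
         1.00000000e+00]])}
```

View pics/top0.png

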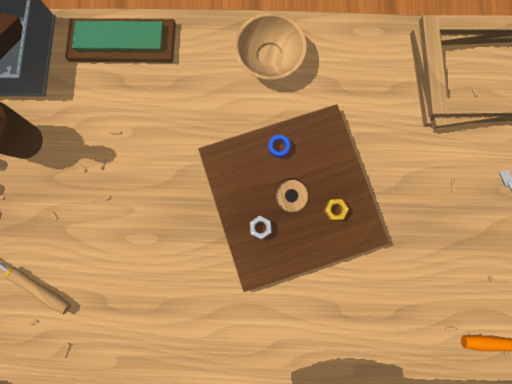

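View pics/scene0.png

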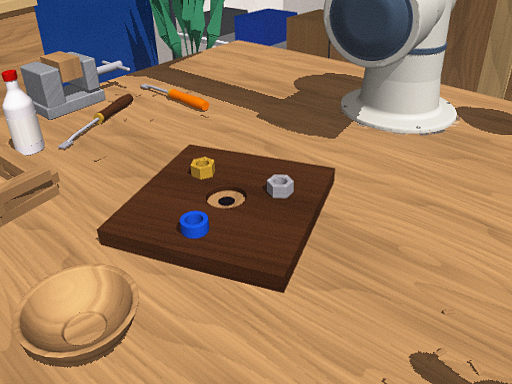

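```bash
python3 - <<'E'
from workcell import arm
from scipy.spatial.transform import Rotation as R
print(R.from_rotvec(arm.state()['orientation']).as_matrix().round(3))
E
```

```text
[[ 0.243 -0.     0.97 ]
 [-0.97   0.001  0.243]
 [-0.001 -1.     0.   ]]
```

```bash
cat > h.py <<'E'
import numpy as np,cv2
from workcell import arm
def ray(n,uv,c=None):
    c=c or arm.camera_info(n);K=c["mtx"];k=c["k1"]
    d=np.array([k,0,0,0,0],float)
    # k1 only radial = OpenCV model
    p=cv2.undistortPoints(np.array(uv,float).reshape(-1,1,2),K,d).reshape(-1,2)
    T=c["world_from_camera"]
    D=np.c_[p[:,0],-p[:,1],-np.ones(len(p))]@T[:3,:3].T
    return T[:3,3],D
def plane(n,uv,z,c=None):
    o,D=ray(n,uv,c); return o+D*((z-o[2])/D[:,2])[:,None]
def masks(img):
    h=cv2.cvtColor(img,cv2.COLOR_BGR2HSV)
    return {"brass":cv2.inRange(h,(20,150,90),(32,255,255)),
     "blue":cv2.inRange(h,(108,150,60),(128,255,255)),
     "steel":cv2.inRange(h,(0,0,110),(179,40,255))}
E
python3 - <<'E'
from h import *
for n in("top","scene"):
    img=cv2.imread(f"pics/{n}0.png")
    for k,m in masks(img).items():
        cs,_=cv2.findContours(m,cv2.RETR_EXTERNAL,cv2.CHAIN_APPROX_NONE)
        for c in cs:
            a=cv2.contourArea(c);x,y,w,h=cv2.boundingRect(c)
            if a>100 and 100<x<345 and 100<y<290 and w<60:
                uv=c.reshape(-1,2); hull=cv2.convexHull(c).reshape(-1,2)
                M=cv2.moments(cv2.convexHull(c));ct=(M['m10']/M['m00'],M['m01']/M['m00'])
                print(n,k,a,(x,y,w,h),np.round(ct,1),"z.048",plane(n,[ct],.048).round(4),"z.038",plane(n,[ct],.038).round(4))
# recess: bright inside board
img=cv2.imread("pics/top0.png")
hh=cv2.cvtColor(img,cv2.COLOR_BGR2HSV)
m=(hh[...,2]>150).astype(np.uint8)*255
m[:, :265]=0;m[:,318:]=0;m[:165]=0;m[225:]=0
c=max(cv2.findContours(m,cv2.RETR_EXTERNAL,cv2.CHAIN_APPROX_NONE)[0],key=cv2.contourArea)
print("recess ellipse",cv2.fitEllipse(c),cv2.boundingRect(c))
e=cv2.fitEllipse(c)
print(plane("top",[e[0]],.018),plane("top",[e[0]],.028))
g=plane("top",[(338,106),(391,243),(245,291),(200,149)],.028);print(g.round(4),g.mean(0),[np.linalg.norm(g[i]-g[i-1]).round(4) for i in range(4)])
big=cv2.resize(img[90:300,180:400],None,fx=3,fy=3,interpolation=cv2.INTER_NEAREST)
cv2.imwrite("pics/big0.png",big[:600,:800])
E
```

```text
top brass 362.5 (324, 199, 25, 21) [335.9 209.2] z.048 [[ 0.5295 -0.1013  0.048 ]] z.038 [[ 0.5305 -0.1034  0.038 ]]
top blue 326.5 (269, 135, 21, 21) [278.9 145.3] z.048 [[0.6444 0.0033 0.048 ]] z.038 [[0.6471 0.0027 0.038 ]]
top steel 347.0 (250, 216, 21, 23) [260. 227.] z.048 [[0.4938 0.0339 0.048 ]] z.038 [[0.4943 0.0338 0.038 ]]
scene brass 361.0 (191, 157, 24, 23) [202.6 167.8] z.048 [[ 0.5425 -0.0858  0.048 ]] z.038 [[ 0.531  -0.0993  0.038 ]]
scene blue 633.0 (180, 211, 29, 28) [194.  224.2] z.048 [[0.6546 0.016  0.048 ]] z.038 [[0.6462 0.0054 0.038 ]]
scene steel 439.5 (267, 174, 27, 24) [280.5 185.4] z.048 [[0.5058 0.0461 0.048 ]] z.038 [[0.4933 0.0363 0.038 ]]
recess ellipse ((292.1023864746094, 195.4756317138672), (29.810392379760742, 30.877761840820312), 15.88650131225586) (277, 180, 31, 32)
[[ 0.55613089 -0.02512632  0.018     ]] [[ 0.55481061 -0.02418999  0.028     ]]
[[ 0.7307 -0.11    0.028 ]
 [ 0.4721 -0.207   0.028 ]
 [ 0.379   0.0577  0.028 ]
 [ 0.6385  0.1511  0.028 ]] [ 0.55507795 -0.02706105  0.028     ] [np.float64(0.2768), np.float64(0.2762), np.float64(0.2806), np.float64(0.2759)]
```

View pics/big0.png

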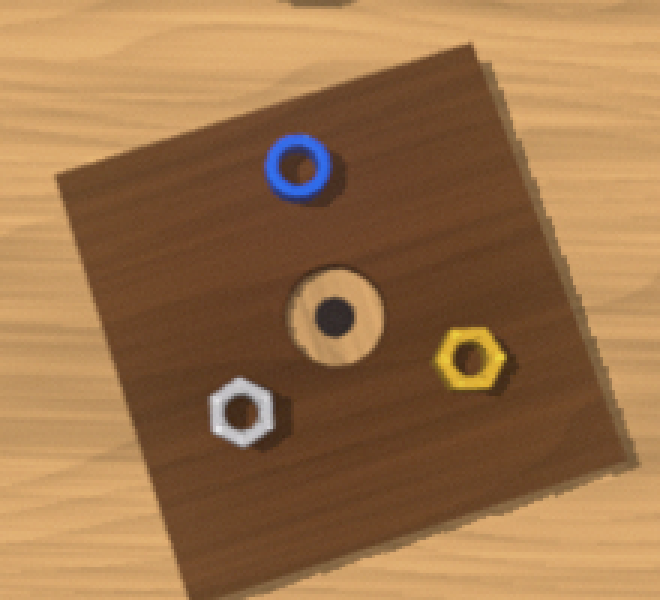

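View pics/wrist0.png

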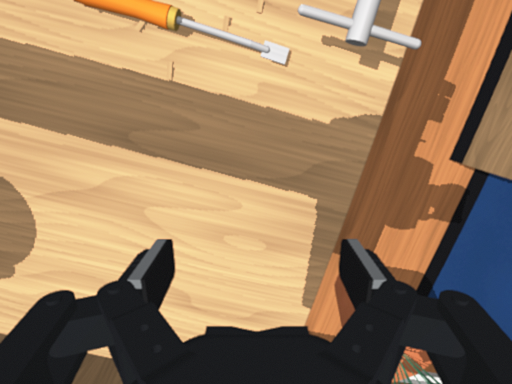

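The top view shows the recess with its black spot at about (292,195), the brass nut at (336,209), the steel nut at (260,227) and the collar at (279,145). At the heights they should have, both cameras agree to about 4 mm. The board's sides measure 276–281 mm.

In world coordinates the brass nut is near (0.530, -0.102) and the recess near (0.555, -0.0255). That is an 80 mm push along (0.31, 0.95). I'll shut the fingers, turn tool z onto that direction (about -1.01 rad), and go behind the nut.

```bash
python3 -m handwheel '1 0 0 0 -0.112;1 0 0 0 -0.112;1 0 0 0 -0.112;1 0 0 0 -0.112;1 0 0 0 -0.112;1 0 0 0 -0.112;1 0 0 0 -0.112;1 0 0 0 -0.112;1 0 0 0 -0.112;1 0 0 0 0' 
python3 -m handwheel '1 1.27 0 3.45 0;1 1.27 0 3.45 0;1 1.27 0 3.45 0;1 1.27 0 3.45 0;1 1.27 0 3.45 0;1 1.27 0 3.45 0;1 1.27 0 3.45 0;1 1.27 0 3.45 0;1 1.27 0 3.45 0;1 1.27 0 3.45 0;1 1.27 0 3.45 0;1 1.27 0 3.45 0;1 1.27 0 3.45 0;1 1.27 0 3.45 0;1 1.27 0 3.45 0;1 1.27 0 3.45 0;1 0 0 0 0;1 0 0 0 0'
python3 - <<'E'
from h import *
from scipy.spatial.transform import Rotation as R
s=arm.state();print(s['clock'],s['ee_pos'],R.from_rotvec(s['orientation']).as_matrix().round(3))
c=arm.camera_info("wrist");i=arm.read_camera("wrist");cv2.imwrite("pics/wrist1.png",i)
cv2.imwrite("pics/top1.png",arm.read_camera("top"))
E
```

```text
clock: 0.98
ee_pos: [0.1521, -0.6061, 0.25]
orientation: [-1.556, 0.244, -0.244]
wrist_force: [0.2, -0.5, 0.0]
grip_width: 0.004
clock: 2.48
ee_pos: [0.518, -0.1435, 0.25]
orientation: [-1.556, 0.249, -0.249]
wrist_force: [-0.1, -0.5, -0.3]
grip_width: -0.003
2.4833 [ 0.51797296 -0.14351483  0.25004812] [[ 0.95  -0.     0.312]
 [-0.312  0.     0.95 ]
 [-0.    -1.     0.   ]]
```

View pics/wrist1.png

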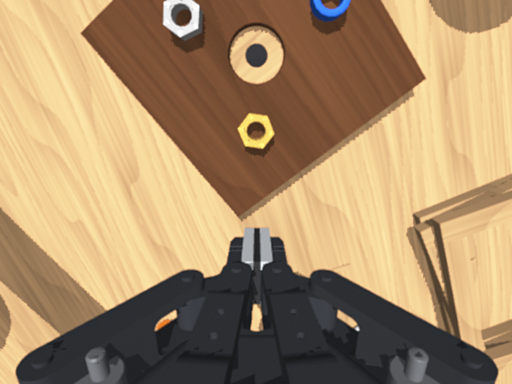

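View pics/top1.png

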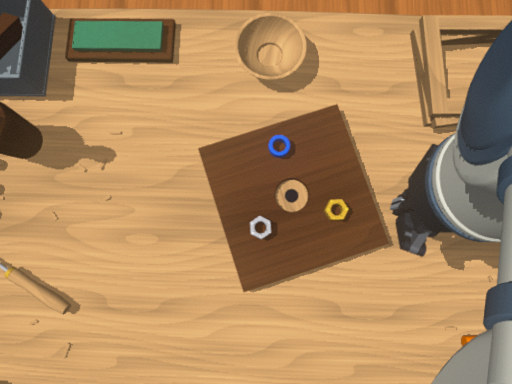

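The wrist view shows the shut fingertips at column 257, the nut at (256,131) and the recess at (256,54), all nearly in line. I'll measure them in tool axes.

```bash
cat >> h.py <<'E'
from scipy.spatial.transform import Rotation as R
def rel(p):
    s=arm.state();return (R.from_rotvec(s['orientation']).as_matrix().T@(np.asarray(p)-s['ee_pos']))*100
def wr(img):
    h=cv2.cvtColor(img,cv2.COLOR_BGR2HSV)
    out={}
    for k,z in(("brass",.048),("blue",.048),("steel",.048)):
        m=masks(img)[k]; m[235:]=0
        cs=[c for c in cv2.findContours(m,cv2.RETR_EXTERNAL,cv2.CHAIN_APPROX_NONE)[0] if cv2.contourArea(c)>150]
        for c in cs:
            M=cv2.moments(cv2.convexHull(c));ct=(M['m10']/M['m00'],M['m01']/M['m00'])
            p=plane("wrist",[ct],.043)[0]   # hull spans top and part of side
            print(k,cv2.boundingRect(c),np.round(ct,1),"world",p.round(4),"tool cm",rel(p).round(2))
    m=((h[...,2]<75)).astype(np.uint8)*255; m[235:]=0
    for c in cv2.findContours(m,cv2.RETR_EXTERNAL,cv2.CHAIN_APPROX_NONE)[0]:
        if 150<cv2.contourArea(c)<1500:
            ct=cv2.minEnclosingCircle(c);p=plane("wrist",[ct[0]],.018)[0]
            print("dark",cv2.boundingRect(c),ct,"world",p.round(4),"tool cm",rel(p).round(2))
E
python3 - <<'E'
from h import *
wr(cv2.imread("pics/wrist1.png"))
E
```

```text
blue (311, 0, 39, 21) [328.6   8.5] world [ 0.64   -0.0092  0.043 ] tool cm [ 7.43 20.71 16.78]
steel (163, 0, 37, 38) [181.   16.4] world [0.4921 0.0319 0.043 ] tool cm [-7.89 20.71 16.05]
dark (247, 45, 20, 21) ((256.0, 55.0), 10.770429611206055) world [ 0.5555 -0.0251  0.018 ] tool cm [-0.09 23.21 12.62]
```

```bash
python3 - <<'E'
from h import *
i=cv2.imread("pics/wrist1.png");h=cv2.cvtColor(i,cv2.COLOR_BGR2HSV)
print(h[115,256],h[131,243],h[146,256])
m=cv2.inRange(h,(22,140,90),(32,255,255));n,l,st,ce=cv2.connectedComponentsWithStats(m[:220])
print([ (s,c) for s,c in zip(st,ce) if s[4]>60])
p=plane("wrist",[(256,131)],.045)[0];print(p,rel(p))
E
```

```text
[ 23 147 248] [ 26 136 251] [ 24 146 254]
[(array([     0,      0,    512,    220, 112325], dtype=int32), array([255.4998442 , 109.43557534])), (array([238, 114,  35,  34, 308], dtype=int32), array([255.41233766, 132.65909091]))]
[ 0.52914009 -0.10493527  0.045     ] [-0.0886311  20.51243128  4.21635394]
```

Nut and recess share tool x of about -0.1 cm, at tool z of 4.2 and 12.6 cm. I'll go down next, with the tips about 4 mm above the board.

```bash
python3 -m handwheel '1 -0.1 3 0 0;1 0 3 0 0;1 0 3 0 0;1 0 3 0 0;1 0 3 0 0;1 0 2 0 0;1 0 1.5 0 0;1 0 0.8 0 0;1 0 0.5 0 0;1 0 0 0 0;1 0 0 0 0' 
python3 - <<'E'
from h import *
s=arm.state();print(s['ee_pos'],s['wrist_force'])
i=arm.read_camera("wrist");cv2.imwrite("pics/wrist2.png",i)
cv2.imwrite("pics/scene2.png",arm.read_camera("scene"))
E
```

```text
clock: 3.5
ee_pos: [0.5164, -0.1452, 0.0529]
orientation: [-1.557, 0.249, -0.25]
wrist_force: [0.6, -0.4, -0.1]
grip_width: 0.0
[ 0.51643398 -0.1452268   0.05289962] [ 0.56489544 -0.39597445 -0.07011038]
```

View pics/wrist2.png

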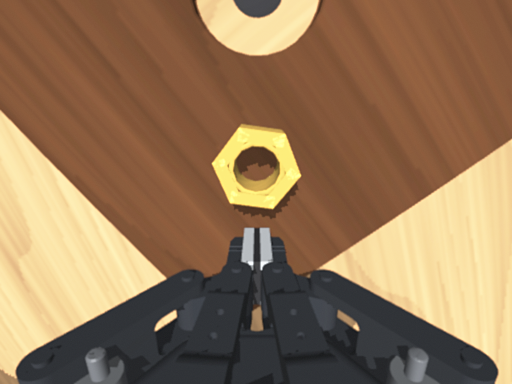

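View pics/scene2.png

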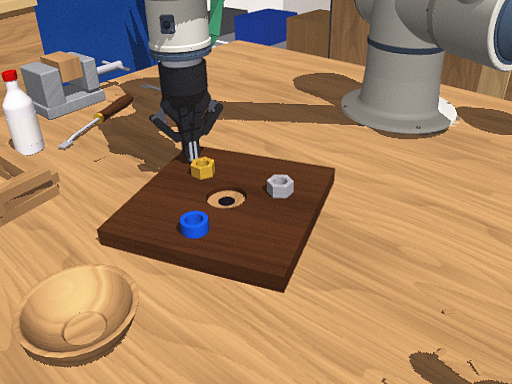

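The nut sits straight ahead at (256,168), with its near flat turned about 10° from the pusher. I'll push slowly, then look again.

```bash
python3 -m handwheel '1 0 0.2 0 0;1 0 0 0.3 0;1 0 0 0.3 0;1 0 0 0.3 0;1 0 0 0.3 0;1 0 0 0.3 0;1 0 0 0.3 0;1 0 0 0.3 0;1 0 0 0.3 0;1 0 0 0.3 0;1 0 0 0.3 0;1 0 0 0.3 0;1 0 0 0.3 0;1 0 0 0.3 0;1 0 0 0.3 0;1 0 0 0 0' 
python3 - <<'E'
from h import *
s=arm.state();print(s['ee_pos'],s['wrist_force'])
i=arm.read_camera("wrist");cv2.imwrite("pics/wrist3.png",i)
E
```

```text
clock: 4.93
ee_pos: [0.5295, -0.1043, 0.0503]
orientation: [-1.556, 0.249, -0.249]
wrist_force: [-0.2, 0.3, -0.2]
grip_width: -0.001
[ 0.52947692 -0.10429757  0.05025342] [-0.17126294  0.26459296 -0.16398423]
```

View pics/wrist3.png

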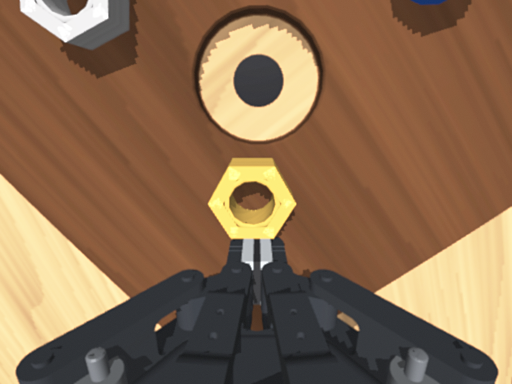

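The flat is now square on the pusher and the nut is at (252,203), lined up with the recess at (258,80). About 5.6 cm remain, so I'll push on and look before the end.

```bash
python3 -m handwheel '1 0.05 0 0.3 0;1 0.05 0 0.3 0;1 0 0 0.3 0;1 0 0 0.3 0;1 0 0 0.3 0;1 0 0 0.3 0;1 0 0 0.3 0;1 0 0 0.3 0;1 0 0 0.3 0;1 0 0 0.3 0;1 0 0 0.3 0;1 0 0 0.3 0;1 0 0 0.3 0;1 0 0 0.3 0;1 0 0 0.3 0;1 0 0 0 0' 
python3 - <<'E'
from h import *
s=arm.state();print(s['ee_pos'],s['wrist_force'])
i=arm.read_camera("wrist");cv2.imwrite("pics/wrist4.png",i)
E
```

```text
clock: 6.32
ee_pos: [0.5445, -0.0618, 0.0503]
orientation: [-1.556, 0.249, -0.249]
wrist_force: [-0.7, -0.9, 0.2]
grip_width: 0.001
[ 0.54448981 -0.061849    0.05025383] [-0.6861745  -0.87306102  0.19495346]
```

View pics/wrist4.png

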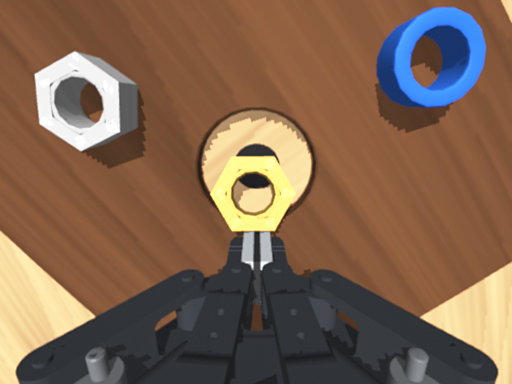

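The nut is half over the recess and starting to tip in. About 1 cm remains.

```bash
python3 -m handwheel '1 0 0 0.2 0;1 0 0 0.2 0;1 0 0 0.2 0;1 0 0 0.2 0;1 0 0 0.2 0;1 0 0 0 0;1 0 0 0 0' 
python3 - <<'E'
from h import *
s=arm.state();print(s['ee_pos'],s['wrist_force'])
i=arm.read_camera("wrist");cv2.imwrite("pics/wrist5.png",i)
cv2.imwrite("pics/scene5.png",arm.read_camera("scene"))
E
```

```text
clock: 6.95
ee_pos: [0.5475, -0.0527, 0.0503]
orientation: [-1.556, 0.249, -0.249]
wrist_force: [0.3, 0.5, -0.2]
grip_width: -0.001
[ 0.54751178 -0.05272605  0.05028183] [ 0.34909855  0.535269   -0.16100675]
```

View pics/wrist5.png

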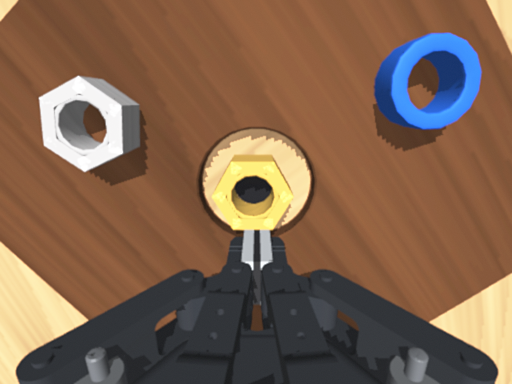

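View pics/scene5.png

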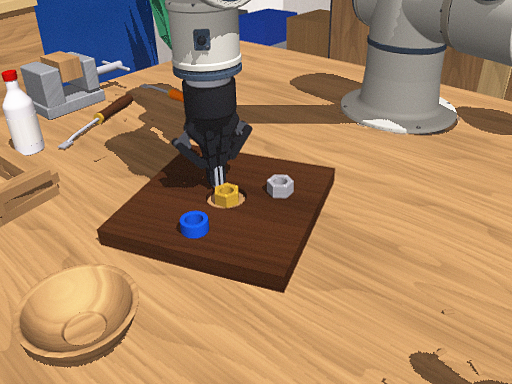

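The nut has dropped and looks flat inside the rim. I'll back off along -z, go up, and check.

```bash
python3 -m handwheel '1 0 0 -0.5 0;1 0 0 -1 0;1 0 0 -1 0;1 0 -1 -1 0;1 0 -3 -2 0;1 0 -3 -3 0;1 0 -3 -3 0;1 0 -3 -3 0;1 0 -3 -3 0;1 0 0 -3 0;1 0 0 0 0;1 0 0 0 0' 
python3 - <<'E'
from h import *
i=arm.read_camera("wrist");cv2.imwrite("pics/wrist6.png",i)
s=arm.read_camera("scene");t=arm.read_camera("top");cv2.imwrite("pics/top6.png",t)
a=cv2.resize(t[120:250,220:360],(560,520),interpolation=cv2.INTER_NEAREST);cv2.imwrite("pics/topb6.png",a)
a=cv2.resize(s[140:260,150:320],(765,540),interpolation=cv2.INTER_NEAREST);cv2.imwrite("pics/sceneb6.png",a)
for n,img in(("top",t),("scene",s)):
    for k,m in masks(img).items():
        for c in cv2.findContours(m,cv2.RETR_EXTERNAL,cv2.CHAIN_APPROX_NONE)[0]:
            x,y,w,h=cv2.boundingRect(c)
            if cv2.contourArea(c)>100 and 100<x<345 and 100<y<290 and w<60:
                M=cv2.moments(cv2.convexHull(c));ct=(M['m10']/M['m00'],M['m01']/M['m00'])
                z=.028 if k=="brass" else .038
                print(n,k,np.round(ct,1),plane(n,[ct],z).round(4),plane(n,[ct],z+.01).round(4))
print(arm.state()['clock'],arm.state()['wrist_force'])
E
```

```text
clock: 8.05
ee_pos: [0.4832, -0.2477, 0.2092]
orientation: [-1.557, 0.25, -0.252]
wrist_force: [0.6, 0.5, -0.8]
grip_width: -0.001
top brass [292.5 195.6] [[ 0.5546 -0.0249  0.028 ]] [[ 0.5532 -0.0239  0.038 ]]
top blue [278.9 145.2] [[0.6471 0.0027 0.038 ]] [[0.6445 0.0032 0.048 ]]
top steel [260. 227.] [[0.4943 0.0338 0.038 ]] [[0.4938 0.0339 0.048 ]]
scene brass [226.4 194.6] [[ 0.5542 -0.0224  0.028 ]] [[ 0.5647 -0.0113  0.038 ]]
scene blue [193.9 224.2] [[0.6462 0.0052 0.038 ]] [[0.6546 0.0159 0.048 ]]
scene steel [280.6 185.4] [[0.4931 0.0363 0.038 ]] [[0.5056 0.0461 0.048 ]]
8.2 [-0.88755693  1.19101057  0.38307874]
```

View pics/topb6.png

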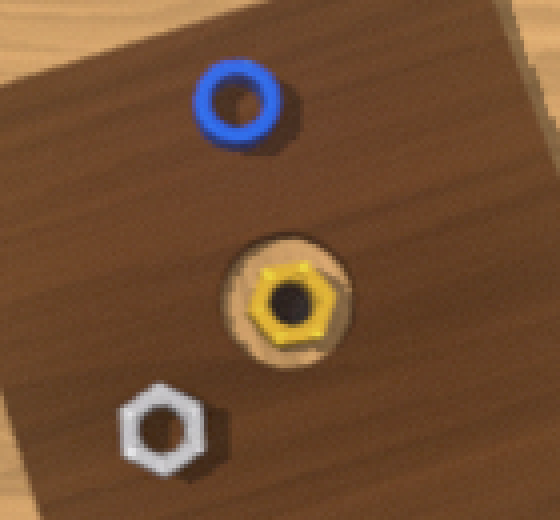

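View pics/sceneb6.png

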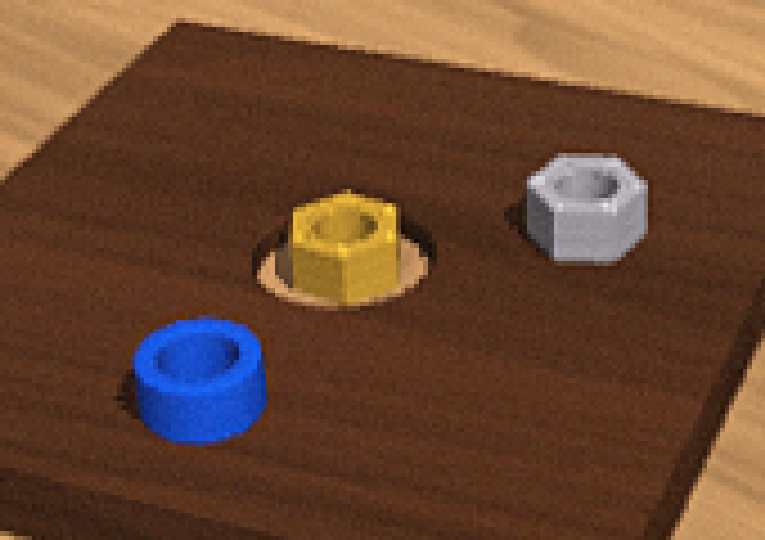

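View pics/wrist6.png

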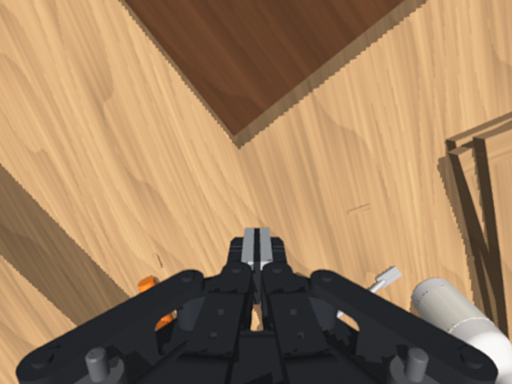

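The nut lies flat in the middle of the recess, with the black spot showing through its hole. The steel nut and the collar are unmoved, and the arm is clear.

```bash
python3 -c "
from workcell import arm
print(arm.close_job())"
```

```text
the job is handed in; nothing more can be done
None
```

I slid the brass nut about 80 mm across the board with the shut fingertips until it dropped into the recess. Then I backed the arm clear and handed the job in at about 8 s; it reported no verdict.

- **Brass nut:** my last pictures put its centre at (0.555, -0.025) from the top camera and (0.554, -0.022) from the scene camera, against the recess at about (0.555, -0.025). That is within about 3 mm, and the limit is 16 mm. The two views agree only if the nut is level with the board's top, as it should be when it lies on the bottom. It looks flat, with the black spot showing through its hole, though I did not measure its tilt.
- **Steel nut and blue collar:** neither moved, to within 0.2 mm in both cameras.
- **Forces:** every wrist reading I took was under 2 N, and the last was only noise with the arm well clear.
- **Disagreement:** the two cameras differ by 1–4 mm on absolute positions, about what their 2 mm calibration allows. No check failed.

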